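# Stand the rig board in its block and hold the spring clip open astride it

### The arm

A 6-joint arm with a two-finger parallel gripper is mounted at the origin on the work surface. World frame = base frame: x ahead of the robot, y to its left, z up, the work surface at z = 0. Lengths are in m, angles in rad, forces in N, time in s.
With the tool pointing down it reaches from about 0.2 to 0.875 m from the base axis. Payload 3.4 kg.
Tool frame: the origin (TCP) lies between the finger pads; the fingertips stand 25 mm ahead of it and the grasp point (between the pads) lies 6 mm ahead of it (r.nose_length is the z of the fingertips in the tool frame, in m); z points along the fingers, y is the line along which they close (so a half turn about z gives the same grasp; the last joint's range is limited). The gripper opens to 94 mm and grips with 3 to 60 N. Pads are 16 mm wide; open, the fingers measure 119 mm over their backs; the gripper's body (75 mm by 177 mm) begins 78 mm behind the grasp point.
Start: joints at [-1.448, 0.276, 1.505, -0, 1.361, -0.121], TCP at [0.139, -0.558, 0.23] pointing down, gripper open.
Joint ranges: [-2.89, 2.89], [-0.75, 2.08], [0.22, 2.7], [-1.18, 4.32], [0.11, 2.71], [-2.7, 2.7]. Speed limits (rad/s): [2.57, 2.57, 3.14, 3.14, 3.14, 3.14].

### API

Orientations are given as a unit quaternion [w, x, y, z].
In Python, from plant import r, gripper_to, inverse_kinematics, vision, models, telemetry gives the robot as it stands. Calls block until the motion is done:
- r.move_to(position, orientation): joint-space move of the TCP to a pose.
- r.move_l(position, rot=None, vel=0.15, guard=None): straight line of the TCP; rot=None keeps the orientation; vel is the mean speed in m/s. With guard (N) it stops when the force on the tool has changed by that much, and returns True; else False.
- r.movej(angles): joint-space move.
- gripper_to(opening, f_grip=None): finger opening in m; f_grip is the grip in N (None keeps the last); returns when the fingers have stopped.
- r.hold(seconds).
- inverse_kinematics(position, orientation): joint angles nearest the present ones, or None.
- vision.snapshot(name): name is "scene" or "top" or "wrist"; returns the picture (400x640x3 uint8, red, green, blue); there is no depth.
- vision.get_calibration(name): a dict with "fx", "fy", "cx", "cy" (pixels), "D" ([k1, k2, p1, p2, k3] as OpenCV has them; the pictures are not rectified), "position" and "orientation" of the camera in the world. Camera axes: x right, y down, z forward; pixel columns grow to the right and rows downward; lengths in m; the calibration is good to about 2 mm. A picture is of the moment at which its call begins: read the wrist's pose just before it. get_calibration takes no time and is no camera call; for the wrist camera it gives the pose at the moment of the call.
A pose or a line that the arm cannot do raises r.PlanningError and nothing moves.
- r.sign_off(): hands the job in; it is judged then, once.
Trained networks look in the newest picture that a camera, given by its name, has taken for a name from the list of things; names that differ only in an ending like _2 or _b are one class to them, and where a whole thing is asked for, a point or a joint stands for the part that bears it (a point fixed in the world has none). Each returns a list of dicts, best first, with "score" (0 to 1); they miss things now and then, are a little off and sometimes report something else, mostly with a low value. They report only what shows in the picture. A call takes as long as a camera call. They do not tell look-alikes from the thing itself.
- models.boxes_of(thing, camera): "at" ([x, y, z] in m, in world coordinates, good to about 4 mm: the middle of the surface that is visible of it).
- models.regions_of(thing, camera): "pixels" (400x640 bool, what is visible of it).
- models.mark_of(thing, camera): "at" ([x, y, z] in m, in world coordinates, good to about 4 mm: a listed point, or the origin of a listed thing).
Readings, each from a call of its own:
- telemetry.current_t(): time.
- telemetry.current_joints(): joint angles.
- telemetry.current_dq(): joint speeds.
- telemetry.current_joint_efforts(): joint torques, N m.
- telemetry.current_ee_pos(): TCP position.
- telemetry.current_tool_rot(): TCP orientation.
- telemetry.current_wrist_force(): force on the tool from outside, world axes, zero at the start.
- telemetry.current_torque(): the same for the moment, N m.
- telemetry.current_opening(): finger opening in m.
- telemetry.current_finger_force(): force on a finger pad.
Only numpy, scipy, OpenCV 4.12 (cv2) and the standard library are available. Lean on these libraries where they do the work, as an engineer would, in place of code of your own. Each camera call takes 0.05 s, during which the arm holds its last target. There are 200 camera calls.

### The job

Take the plywood rig board out of the grey caddy and stand it in the slot of the brown wooden block, all the way down, and let go of it. Then pick up the spring clip by its handles, squeeze it wide open and hold it gaping over the middle of the board's top edge, one jaw on either side and both well below the edge but not touching the board, so that a helper can lay a line under it: finish while still holding the clip squeezed open there. Leave the other things on the table where they are.

Things in the scene. Friction and masses are not known exactly. Their poses are not given: they have to be found in the camera images.
- board: plywood rig board with small brass pins on its faces, a flat plate 8 mm thick (x) by 70 mm wide (y) by 110 mm tall (z), 60 g, standing upright at the start in the caddy's pocket, where it may lean up to 0.1 rad; loose. Origin: centre of its bottom edge; z runs up the plate, x is its face normal
- board_top (a point): centre of the board's top edge, 110 mm above its origin along the board's z
- rack: brown wooden block 70 x 130 x 45 mm (x, y, z), fixed, with one slot open at the top, in its middle: 11 mm wide (x), 79 mm long (y), 35 mm deep, 3 mm chamfer at the mouth. Origin: centre of its underside. The board's 70 mm width goes along the slot, either face in front; fully down, its top edge is 120 mm above the table
- slot_floor (a point): centre of the slot's floor, 10 mm above the table; axes as the block's (x across the slot, y along it)
- caddy: grey plastic caddy, fixed, 81 x 110 mm on plan, holding the board at the start in a pocket 11 mm wide (x), 84 mm long (y), floor 8 mm above the table, walls up to 43 mm; on its +x side a low tray (walls 22 mm) with two corks. Origin: on the table under the pocket's centre
- clip: black spring clip like a big clothes peg, 85 g, loose, standing on its shut jaws, splayed handles up. Origin: centre of the shut jaws' underside; z up, x along the hinge pin (at z 62 mm), y the way handles close and jaws spread. 116 mm tall, 26 mm wide (x), handles 61 mm over all (y). The frame belongs to its -y half: it tilts by half the opening when squeezed evenly
- clip_arm (a joint): opening angle of the clip: 0 shut (spring), 0.62 rad its stop. Squeezing the handle ends takes 6 N at first, 15 N at the stop, where their grip faces are parallel, 27 mm apart over all, and the jaws gape 33 mm. Wide open: above 0.4 rad. Squeezing raises the handle ends up to 5 mm from the pin, so squeeze to about 46 mm, lift it 30 mm off the table, then squeeze fully
- jaw_a (a point): inner face of the jaw on the clip's -y side, 7 mm above the jaw's end, middle of its width (each jaw pad is 26 mm wide in x, 13 mm thick in y, 14 mm tall)
- jaw_b (a point): the same point on the jaw of the clip's +y side; both coincide when shut
- handles (a point): midway between the handle grips at rest, 102 mm above the clip's origin. The grips are flat rubber pads 24 mm wide (x), 28 mm long, up to z 115 mm, splayed 0.31 rad each: squeeze them from above, fingers either side in y; fully squeezed they lie flat on the finger pads
- pot: bystander, loose, leave alone: white ceramic pot, open cup 90 mm across, 80 mm tall. Origin: centre of its underside
- jar: bystander, loose, leave alone: glass jar with cap, 52 mm across, 65 mm tall. Origin: centre of its underside
- torch: bystander, loose, leave alone: dark metal torch lying on the table, 125 mm long along its x axis, 38 mm thick. Origin: centre of its underside
- tape: bystander, loose, leave alone: grey roll of tape lying flat, 90 mm across, 24 mm tall. Origin: centre of its underside
- reel: bystander, loose, leave alone: small fishing reel spool, 48 mm across, about 60 mm tall with its crank. Origin: centre of its underside
- carton: bystander, loose, leave alone: closed cardboard carton 100 x 70 x 50 mm (x, y, z). Origin: centre of its underside
Mind the look-alikes: they are no part of the job. What is shaped like the rack but green or white is not meant. Of the things shaped like the board, the plywood one is meant.

How it is judged:
On the way:
1. the board stands fully down in the block's slot, let go (z of board in the frame of slot_floor between -0.004 and 0.005 m and horizontal distance between board and slot_floor below 0.009 m and angle between board's own z axis and vertical below 0.15 rad and contact force between the fingers and board below 0.1 N), for 0.3 s.
At the end, for the whole second after the job is handed in: Board down in the slot (bottom within 5 mm of its floor, 9 mm of its middle, lean < 0.15 rad). Fingers hold the clip (> 3 N), opened > 0.4 rad, jaw points either side, > 6 mm off the board's mid plane, 5-60 mm below its top, within 25 mm of mid width; board untouched (< 0.3 N); both still (z of board in the frame of slot_floor between -0.004 and 0.005 m and horizontal distance between board and slot_floor below 0.009 m and angle between board's own z axis and vertical below 0.15 rad and ((x of jaw_a in the frame of board above 0.006 m and x of jaw_b in the frame of board below -0.006 m) or (x of jaw_b in the frame of board above 0.006 m and x of jaw_a in the frame of board below -0.006 m)) and z of jaw_a in the frame of board between 0.05 and 0.105 m and y of jaw_a in the frame of board between -0.025 and 0.025 m and z of jaw_b in the frame of board between 0.05 and 0.105 m and y of jaw_b in the frame of board between -0.025 and 0.025 m and value of joint clip_arm above 0.4 rad and contact force between clip and the fingers above 3 N and contact force between each of clip, the arm, the fingers and board below 0.3 N and contact force between clip and rack below 0.3 N and linear speed of each of clip, board below 0.03 m/s); the arm keeps its last pose, push and grip.
It fails at once if a bystander is disturbed (moved more than 30 mm) (distance of any of pot, jar, torch, tape, reel, carton from where it was at the start of the episode above 0.03 m).
It also fails if it takes over 72 s, if anything falls off the work surface, if the arm or the gripper's body presses on something with over 40 N, if the wrist force passes 120 N, or if a joint passes its speed limit or range.

## Working session

There is one attempt and no reset: what is moved stays moved. The work goes in short steps, each a Python script; the robot and the scene stay as the last script left them, time stands still between calls to the robot, and variables do not carry over. Pictures are saved under pics/ and viewed, at most 10 in all, crops included, and the job is handed in when it is done.

```bash
ls; mkdir -p pics
python3 - <<'E'
from plant import r, vision, models, telemetry
import cv2
for n in ("scene","top"):
    im=vision.snapshot(n); cv2.imwrite(f"pics/{n}0.png",im[:,:,::-1])
    c=vision.get_calibration(n); print(n,c)
    for t in ("board","board_top","rack","slot_floor","caddy","clip","handles","jaw_a","pot","jar","torch","tape","reel","carton"):
        try: print(t,[( [round(float(v),3) for v in d["at"]],round(d["score"],2)) for d in models.mark_of(t,n)])
        except Exception as e: print(t,e)
print(telemetry.current_t())
E
```

```text
pics
scene {'fx': 383.4093041807071, 'fy': 383.4093041807071, 'cx': 320.53578508655, 'cy': 202.08077293974802, 'D': array([-0.09160182,  0.        ,  0.        ,  0.        ,  0.        ]), 'position': array([1.32336302, 0.50392623, 0.71953414]), 'orientation': array([-0.21580871,  0.40843261,  0.78666258, -0.40959906])}
board [([0.422, 0.228, -0.002], 0.94), ([0.527, 0.276, 0.005], 0.62)]
board_top [([0.528, 0.283, 0.121], 0.91), ([0.774, -0.189, -0.001], 0.61)]
rack [([0.611, 0.022, 0.002], 0.72), ([0.636, -0.15, -0.004], 0.66), ([0.775, -0.187, -0.003], 0.36)]
slot_floor [([0.612, 0.022, 0.009], 0.88), ([0.634, -0.153, 0.007], 0.63), ([0.762, 0.001, 0.012], 0.6)]
caddy [([0.525, 0.279, -0.001], 0.62)]
clip [([0.538, -0.298, 0.002], 0.75)]
handles [([0.538, -0.3, 0.103], 0.68)]
jaw_a [([0.536, -0.3, 0.007], 0.65), ([0.538, -0.298, 0.011], 0.46), ([0.753, 0.205, 0.001], 0.23)]
pot [([0.756, 0.207, 0.0], 0.84)]
jar [([0.774, -0.191, 0.001], 0.96)]
torch [([0.381, 0.065, 0.0], 0.7)]
tape [([0.382, -0.11, -0.002], 0.71), ([0.525, 0.276, -0.001], 0.54)]
reel [([0.656, 0.402, -0.001], 0.
[... 648 characters left out ...]
0.021, 0.004], 0.55)]
slot_floor [([0.755, -0.003, 0.011], 0.92), ([0.609, 0.021, 0.01], 0.86), ([0.638, -0.148, 0.007], 0.67), ([0.661, -0.399, -0.002], 0.43)]
caddy [([0.528, 0.279, 0.002], 0.86), ([0.536, -0.302, 0.005], 0.57), ([0.522, 0.281, 0.116], 0.45)]
clip [([0.534, -0.305, -0.001], 0.5), ([0.54, -0.305, 0.007], 0.19), ([0.528, 0.283, 0.008], 0.17)]
handles [([0.542, -0.295, 0.108], 0.5)]
jaw_a [([0.537, -0.302, 0.008], 0.67), ([0.534, -0.3, 0.007], 0.51)]
pot [([0.752, 0.202, -0.0], 0.89)]
jar []
torch [([0.382, 0.065, -0.001], 0.91)]
tape [([0.536, -0.302, 0.009], 0.62), ([0.379, -0.112, -0.002], 0.57)]
reel [([0.655, 0.397, 0.0], 0.59)]
carton [([0.66, -0.396, 0.001], 0.85)]
1.5
```

View pics/scene0.png

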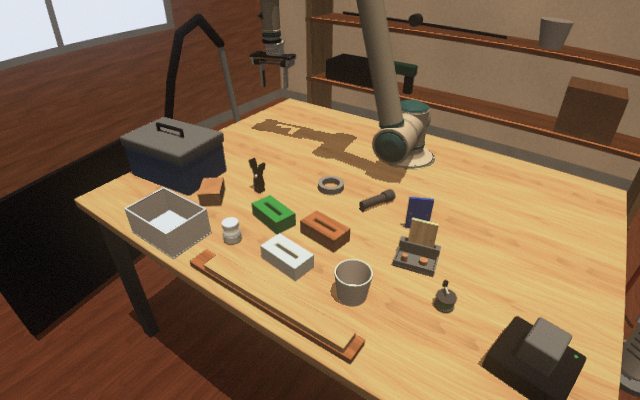

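View pics/top0.png

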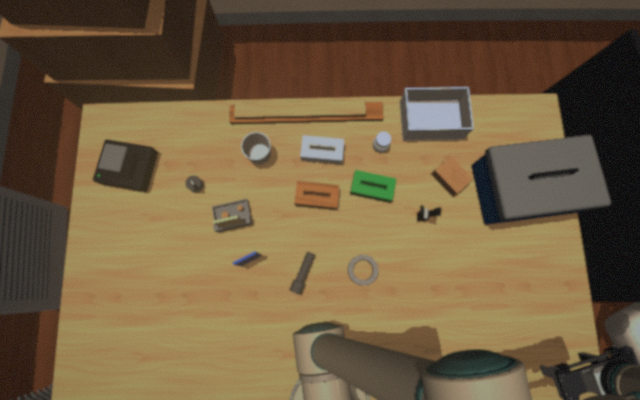

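The scene view shows the brown rack at (325,230), with green and white look-alikes beside it. The plywood board is in the caddy at (423,235), a blue look-alike stands at (420,212), and the clip is at (258,175). Next I'll get the wrist camera mounting and rough yaws.

```bash
cat > h.py <<'E'
from plant import r, gripper_to, inverse_kinematics, vision, models, telemetry as T
import numpy as np, cv2
from scipy.spatial.transform import Rotation as R
def rot(q): return R.from_quat(np.asarray(q),scalar_first=True)
def down(yaw):  # tool z down; tool y (closing line) at angle yaw in world xy
    y=np.array([np.cos(yaw),np.sin(yaw),0]); z=np.array([0,0,-1.]); x=np.cross(y,z)
    return R.from_matrix(np.column_stack([x,y,z])).as_quat(scalar_first=True)
def K(c): return np.array([[c['fx'],0,c['cx']],[0,c['fy'],c['cy']],[0,0,1]])
def to_plane(c,px,z):  # pixels -> world on plane z
    n=cv2.undistortPoints(np.asarray(px,float).reshape(-1,1,2),K(c),c['D']).reshape(-1,2)
    d=rot(c['orientation']).apply(np.c_[n,np.ones(len(n))]); p=np.asarray(c['position'])
    return p+d*((z-p[2])/d[:,2])[:,None]
def proj(c,P):
    q=rot(c['orientation']).inv(); P=np.atleast_2d(P)-c['position']
    return cv2.projectPoints(q.apply(P),np.zeros(3),np.zeros(3),K(c),c['D'])[0].reshape(-1,2)
def snap(n,name=None):
    c=vision.get_calibration(n); im=vision.snapshot(n)
    if name: cv2.imwrite(f"pics/{name}.png",im[:,:,::-1])
    return c,im
E
python3 - <<'E'
from h import *
c=vision.get_calibration("wrist"); q=rot(T.current_tool_rot()); p=T.current_ee_pos()
print(c['fx'],c['cx'],c['cy'],c['D'])
print("cam in tool",q.inv().apply(c['position']-p),(q.inv()*rot(c['orientation'])).as_matrix().round(3), q.as_matrix().round(3))
ct,im=snap("top")
for n in("rack","board","caddy","clip","torch"):
    for d in models.regions_of(n,"top"):
        m=d["pixels"].astype(np.uint8); ys,xs=np.nonzero(m)
        P=to_plane(ct,np.c_[xs,ys],0.045)[:,:2]; w,v=np.linalg.eigh(np.cov(P.T)); a=np.degrees(np.arctan2(v[1,1],v[0,1]))
        print(n,round(d["score"],2),P.mean(0).round(3),"major",round(a,1)%180,np.sqrt(w).round(4))
E
```

```text
307.94769262409056 318.6682665877116 201.53201759034835 [-0.01399961  0.          0.          0.          0.        ]
cam in tool [ 0.07081043 -0.00020712 -0.15337499] [[-0.001 -0.97  -0.244]
 [ 1.    -0.    -0.   ]
 [ 0.    -0.244  0.97 ]] [[ 0.97   0.241  0.   ]
 [ 0.241 -0.97  -0.   ]
 [-0.     0.    -1.   ]]
rack 0.89 [0.603 0.023] major 82.4 [0.0229 0.0372]
rack 0.67 [ 0.627 -0.15 ] major 77.2 [0.023  0.0375]
rack 0.61 [0.747 0.002] major 82.0 [0.0232 0.0364]
board 0.62 [0.53  0.286] major 97.6 [0.0065 0.0217]
board 0.5 [0.42  0.229] major 110.9 [0.007  0.0208]
board 0.29 [ 0.537 -0.304] major 102.4 [0.0094 0.0198]
caddy 0.96 [0.551 0.273] major 93.5 [0.0248 0.0334]
clip 0.75 [ 0.538 -0.307] major 101.5 [0.0094 0.0215]
clip 0.43 [0.551 0.275] major 96.3 [0.0255 0.0336]
torch 0.8 [0.371 0.07 ] major 155.1 [0.0091 0.0355]
```

Run:
```python
from h import *
import pickle
D={}
for n,p,yaw in (("clip",(0.537,-0.30),-78),("rack",(0.61,0.022),-8),("board",(0.527,0.28),6)):
    r.move_to([*p,0.30],down(np.radians(yaw)))
    c,im=snap("wrist","w_"+n); D[n]=(c,im)
    for t in {"clip":("clip","handles","jaw_a"),"rack":("rack","slot_floor"),"board":("board","board_top","caddy")}[n]:
        print(t,[([round(float(v),4) for v in d["at"]],round(d["score"],2)) for d in models.mark_of(t,"wrist")])
    D[n+"_m"]=[(d["score"],d["pixels"]) for d in models.regions_of(n,"wrist")]
    print(T.current_t(),T.current_joints().round(2))
pickle.dump(D,open("d.pkl","wb"))
cv2.imwrite("pics/w3.png",np.vstack([np.hstack([D["clip"][1][40:340,120:520],D["rack"][1][40:340,120:520]]),np.hstack([D["board"][1][40:340,120:520],np.zeros((300,400,3),np.uint8)])])[:,:,::-1])
```

```text
clip [([0.5401, -0.2996, -0.0005], 0.86), ([0.5393, -0.2979, 0.0105], 0.73)]
handles [([0.5368, -0.2958, 0.1023], 0.72)]
jaw_a [([0.5402, -0.2949, 0.0047], 0.91), ([0.5415, -0.2969, 0.0088], 0.87)]
3.8 [-0.62  0.31  1.29 -0.    1.54  0.74]
rack [([0.6381, -0.1499, 0.0022], 0.89), ([0.6118, 0.0215, -0.0029], 0.73), ([0.7531, 0.0021, -0.0014], 0.64)]
slot_floor [([0.611, 0.0272, 0.0082], 0.93), ([0.76, -0.001, 0.0054], 0.9), ([0.6344, -0.1519, 0.0101], 0.86)]
5.25 [-0.08  0.3   1.3  -0.    1.54  0.06]
board [([0.53, 0.2767, 0.0098], 0.65), ([0.4145, 0.2259, 0.0017], 0.57)]
board_top [([0.5281, 0.2757, 0.117], 0.9), ([0.4193, 0.2277, 0.1118], 0.7)]
caddy [([0.5238, 0.2796, -0.0001], 0.8)]
6.55 [ 0.37  0.28  1.33 -0.    1.53  0.27]
```

View pics/w3.png

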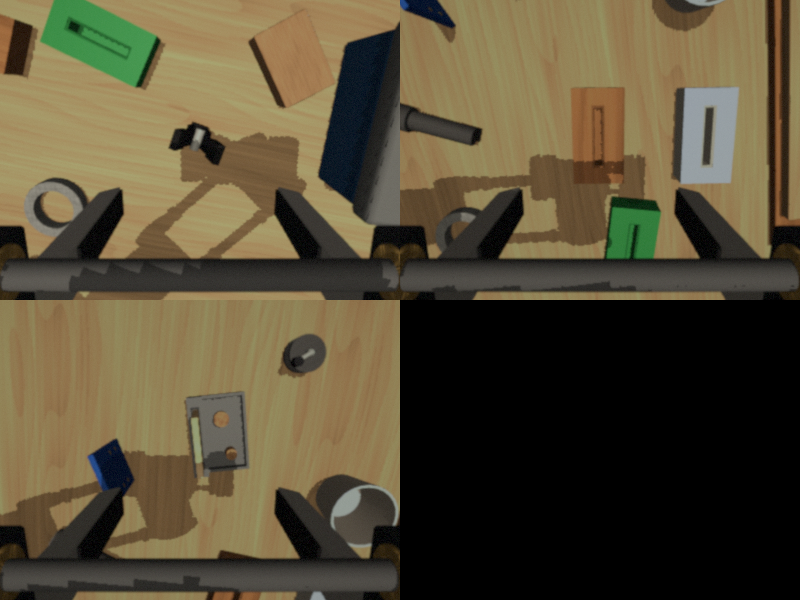

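The crops show the clip at full-image pixel (317,185), its handle line tilted about 25° in the image. The rack is at (318,175), aligned with the tool, and the board's top edge is at about (315,180) in the caddy. I'll zoom in on these and fit colour masks.

Run:
```python
from h import *
import pickle
D=pickle.load(open("d.pkl","rb"))
def rect(c,m,z,lbl):
    ys,xs=np.nonzero(m); P=to_plane(c,np.c_[xs,ys],z)[:,:2]
    (cx,cy),(w,h),a=cv2.minAreaRect((P*1000).astype(np.float32))
    if w<h: w,h,a=h,w,a+90
    print(lbl,"centre",round(cx,1),round(cy,1),"size",round(w,1),round(h,1),"long axis",round(a%180,1))
c,im=D["rack"]; hsv=cv2.cvtColor(im,cv2.COLOR_RGB2HSV)
def comp(m,near):
    n,l,s,ce=cv2.connectedComponentsWithStats(m.astype(np.uint8)); k=1+np.argmin(np.hypot(*(ce[1:]-near).T)+1e3*(s[1:,4]<60)); return l==k
# board-rack hue stats
print(hsv[160,305],hsv[140,100+200], im[160,305])
H,S,V=[hsv[...,i].astype(int) for i in range(3)]
m=comp((H<14)&(S>120),(318,175)); rect(c,m,0.045,"rack top"); 
for z in(0.0,0.045): rect(c,m,z,"rack z%.3f"%z)
for i,(s,p) in enumerate(D["rack_m"]):
    rect(c,p,0.045,"net rack %.2f"%s)
c,im=D["board"]
for s,p in D["board_m"]: rect(c,p,0.115,"net board %.2f"%s)
hsv=cv2.cvtColor(im,cv2.COLOR_RGB2HSV); print(hsv[175,315],hsv[185,316],hsv[150,316])
cb,ib=D["clip"]
for s,p in D["clip_m"]: rect(cb,p,0.112,"net clip %.2f"%s)
z=lambda im,x,y,w,h:cv2.resize(im[y:y+h,x:x+w],(400,300),interpolation=cv2.INTER_CUBIC)
rk=D["rack"][1]
top=cv2.imread("pics/top0.png")[:,:,::-1]
out=np.vstack([np.hstack([z(ib,277,155,80,60),z(im,275,120,80,60+0)]),np.hstack([z(rk,258,115,120,90),z(top,398,188,60,45)])])
cv2.imwrite("pics/zoom.png",out[:,:,::-1])
```

```text
[ 13 157 145] [ 14 158 142] [145  94  56]
rack top centre 608.6 21.7 size 126.2 68.6 long axis 83.0
rack z0.000 centre 607.3 14.1 size 140.1 76.2 long axis 83.0
rack z0.045 centre 608.6 21.7 size 126.2 68.6 long axis 83.0
net rack 0.86 centre 640.3 -118.4 size 97.2 74.8 long axis 76.1
net rack 0.71 centre 750.8 3.5 size 132.4 81.2 long axis 83.0
net rack 0.60 centre 608.6 23.8 size 131.2 70.8 long axis 82.2
net board 0.74 centre 430.6 244.8 size 62.1 40.1 long axis 115.6
net board 0.58 centre 525.5 283.9 size 76.5 9.1 long axis 101.3
[ 37  68 158] [ 37  55 157] [16 87 76]
net clip 0.62 centre 544.0 -298.9 size 60.1 37.9 long axis 82.1
```

View pics/zoom.png

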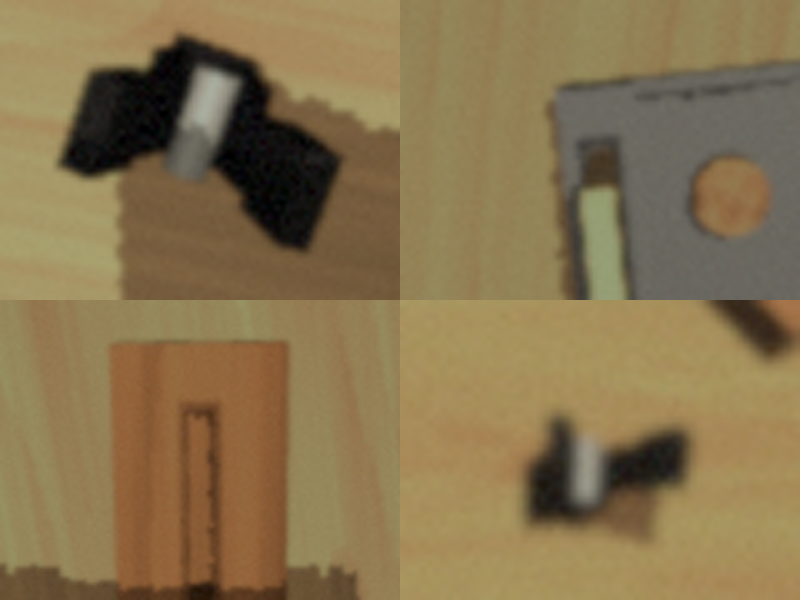

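The clip zoom shows the left handle end's outer edge from (92,72) to (62,165) and the right one from (340,160) to (305,248). In the rack zoom the slot sits centred between the rack's edges, with its far end at Y≈407. I'll compute positions from these.

Run:
```python
from h import *
import pickle
from scipy.optimize import least_squares
D=pickle.load(open("d.pkl","rb"))
c,im=D["clip"]
Z=np.array([(92,72),(62,165),(340,160),(305,248)])/5+(277,155)
P=to_plane(c,Z,0.113)[:,:2]*1000; print("clip corners",P.round(1).tolist(),"mean",P.mean(0).round(1))
d=P[2:].mean(0)-P[:2].mean(0); print("y axis",np.degrees(np.arctan2(d[1],d[0])),np.hypot(*d)); 
for a,b in((0,1),(2,3)): e=P[b]-P[a]; print("edge",np.degrees(np.arctan2(e[1],e[0])),np.hypot(*e))
pin=to_plane(c,np.array([(215,70),(183,172)])/5+(277,155),0.065)[:,:2]*1000; e=pin[1]-pin[0]; print("pin",pin.mean(0),np.degrees(np.arctan2(e[1],e[0])))
c,im=D["rack"]; hsv=cv2.cvtColor(im,cv2.COLOR_RGB2HSV); H,S,V=[hsv[...,i].astype(int) for i in range(3)]
g=im.astype(float); ratio=g[...,0]/(g[...,2]+1)
print("col through rack x=300:",[(y,int(im[y,300,0]),round(ratio[y,300],2)) for y in range(120,232,3)])
print("slot col x=318:",[(y,int(im[y,318,0])) for y in range(138,212,2)])
print("row170",[int(v) for v in im[170,305:332,0]]); print("row195",[int(v) for v in im[195,305:332,0]])
c,im=D["board"]; hsv=cv2.cvtColor(im,cv2.COLOR_RGB2HSV); H,S,V=[hsv[...,i].astype(int) for i in range(3)]
m=((H>29)&(H<45)&(V>110)&(S>40)).astype(np.uint8); m[:,:295]=0; m[:,340:]=0; m[:120]=0;m[230:]=0
n,l,s,ce=cv2.connectedComponentsWithStats(m); k=1+np.argmax(s[1:,4]); print("board px",s[k],ce[k])
ys,xs=np.nonzero(l==k); P=to_plane(c,np.c_[xs,ys],0.118)[:,:2]*1000; print(cv2.minAreaRect(P.astype(np.float32)),P.mean(0)); w,v=np.linalg.eigh(np.cov(P.T)); print(np.degrees(np.arctan2(v[1,1],v[0,1]))%180,np.sqrt(12*w))
for y in range(ys.min(),ys.max()+1,6): print(y,xs[ys==y].min(),xs[ys==y].max(),end="; ")
```

```text
clip corners [[552.2, -270.9], [530.2, -268.2], [544.2, -329.3], [522.6, -326.1]] mean [ 537.3 -298.6]
y axis -97.65658313782691 58.648540729424106
edge 173.15043407957938 22.244398629793167
edge 171.62484268152164 21.841837246211355
pin [ 537.87302956 -297.81733813] 174.61164137780537
col through rack x=300: [(120, 152, np.float64(1.65)), (123, 149, np.float64(1.64)), (126, 144, np.float64(1.67)), (129, 141, np.float64(2.61)), (132, 144, np.float64(2.53)), (135, 143, np.float64(2.51)), (138, 143, np.float64(2.42)), (141, 142, np.float64(2.41)), (144, 141, np.float64(2.66)), (147, 142, np.float64(2.54)), (150, 142, np.float64(2.49)), (153, 140, np.float64(2.55)), (156, 141, np.float64(2.61)), (159, 141, np.float64(2.61)), (162, 141, np.float64(2.52)), (165, 139, np.float64(2.53)), (168, 138, np.float64(2.76)), (171, 140, np.float64(2.55)), (174, 140, np.float64(2.41)), (177, 140, np.float64(2.5)), (180, 136, np.float64(2.72)), (183, 136, np.float64(2.57)), (186, 138, np.float64(2.42)), (189, 137, np.float64(2.58)), (192, 135, np.float64(2.65)), (195, 137, np.float64(2.49)), (198, 136
[... 713 characters left out ...]
6), (198, 130), (200, 65), (202, 37), (204, 41), (206, 70), (208, 87), (210, 91)]
row170 [147, 146, 148, 147, 148, 147, 142, 126, 118, 116, 133, 140, 138, 138, 138, 128, 104, 98, 113, 130, 145, 148, 149, 148, 148, 147, 148]
row195 [148, 147, 147, 148, 148, 149, 146, 132, 118, 119, 132, 139, 134, 134, 137, 125, 108, 96, 109, 127, 142, 146, 146, 148, 148, 147, 149]
board px [312 158  10  45 269] [316.15613383 179.96654275]
((524.1893310546875, 289.0718688964844), (7.27540922164917, 49.64048385620117), 11.287185668945312) [523.96485043 289.35070301]
101.6529383719193 [ 6.69721952 48.6376708 ]
158 313 316; 164 312 317; 170 312 318; 176 313 318; 182 314 319; 188 314 320; 194 315 320; 200 316 321;
```

Run:
```python
from h import *
import pickle
D=pickle.load(open("d.pkl","rb")); c,_=D["rack"]
P=to_plane(c,[(317.6,144.8),(317.6,207.5),(300,127.5),(300,224),(312.5,170),(322,170),(312.8,195),(322.2,195)],0.045)*1000; print(P[:,:2].round(1).tolist(),P[:2,:2].mean(0),P[4:,:2].mean(0))
q=down(np.radians(11.65)); b=np.array([0.526,0.280])
gripper_to(0.045)
r.move_to([*b,0.18],q); 
print("hit",r.move_l([*b,0.112],vel=0.1,guard=8))
gripper_to(0.0,f_grip=25); print("opening",T.current_opening(),T.current_finger_force(),T.current_ee_pos().round(4),T.current_wrist_force().round(2))
r.move_l([*b,0.27],vel=0.12)
print("opening",T.current_opening(),T.current_t())
s=np.array([0.6095,0.0225])
r.move_to([*s,0.205],down(np.radians(-7)))
c,im=snap("wrist","hover"); print(T.current_opening(),T.current_t(),T.current_wrist_force().round(2))
pickle.dump((c,im),open("hover.pkl","wb"))
cv2.imwrite("pics/hov.png",cv2.resize(im[100:360,190:450],(600,600),interpolation=cv2.INTER_CUBIC)[:,:,::-1])
```

```text
[[615.0, 65.0], [603.0, -19.1], [595.7, 90.0], [575.3, -39.2], [603.6, 33.2], [616.1, 31.4], [599.0, -0.7], [611.7, -2.5]] [609.00862062  22.98663302] [607.60867761  15.35171428]
hit False
opening 0.007542730284039065 25.000127255916595 [0.526  0.28   0.1121] [-0.33 -0.31  1.09]
opening 0.007819603093053813 10.95
0.0077055887881422765 12.075 [ 0.08  1.06 -0.49]
```

View pics/hov.png

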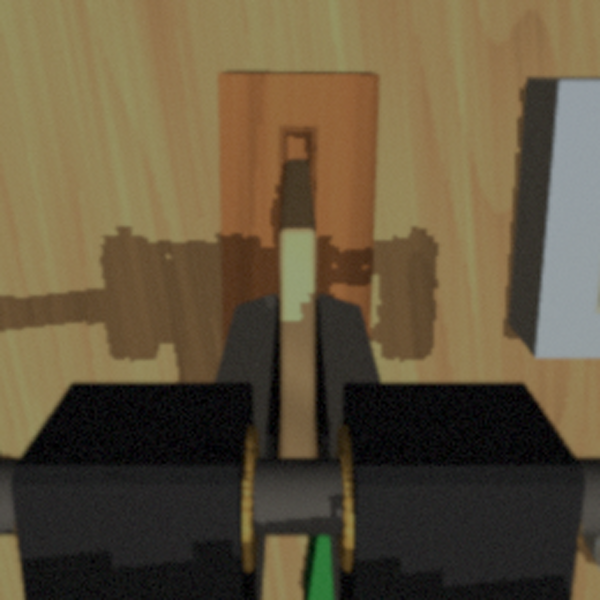

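The hover picture shows the board edge at x≈298, in line with the slot mouth (282–316) and parallel to it. I'll lower it now.

Run:
```python
from h import *
s=np.array([0.6090,0.0228])
r.move_l([*s,0.16],vel=0.12)
hit=r.move_l([*s,0.112],vel=0.05,guard=6)
print("hit",hit,T.current_ee_pos().round(4),T.current_wrist_force().round(2),T.current_opening())
```

```text
hit True [0.6084 0.0228 0.114 ] [0.02 0.35 3.2 ] 0.008045373817009477
```

Contact came at z=0.114, where the floor should be. I'll release, back off, and check.

Run:
```python
from h import *
s=T.current_ee_pos()
gripper_to(0.045); r.hold(0.4)
r.move_l([s[0],s[1],0.25],vel=0.2)
r.hold(0.1)
c,im=snap("wrist","placed")
for t in ("board","board_top","slot_floor"): print(t,[([round(float(v),4) for v in d["at"]],round(d["score"],2)) for d in models.mark_of(t,"wrist")])
ci,ims=snap("scene","placed_s")
print("scene top",[([round(float(v),4) for v in d["at"]],round(d["score"],2)) for d in models.mark_of("board_top","scene")])
a=cv2.resize(im[60:300,220:420],(500,600)); b=cv2.resize(ims[170:260,290:335],(300,600),interpolation=cv2.INTER_CUBIC)
cv2.imwrite("pics/pl.png",np.hstack([a,b])[:,:,::-1]); print(T.current_t())
```

```text
board [([0.6085, 0.0189, 0.0102], 0.83), ([0.4194, 0.2253, 0.0023], 0.8)]
board_top []
slot_floor [([0.7558, -0.0013, 0.0079], 0.88), ([0.6298, -0.1498, 0.0083], 0.83), ([0.6109, 0.0259, 0.0085], 0.56)]
scene top [([0.423, 0.223, 0.1064], 0.77), ([0.6105, 0.0266, 0.1209], 0.57), ([0.6115, 0.021, 0.007], 0.55)]
15.825
```

View pics/pl.png

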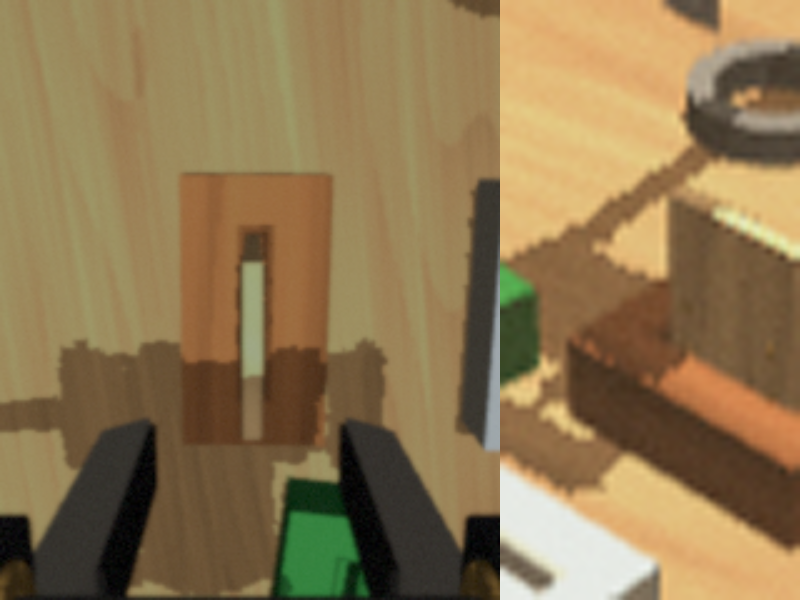

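The board is seated in the slot and close to vertical; its top edge is at px x≈321, y≈164–236. Next I'll measure the top edge, then grip the clip.

Run:
```python
from h import *
c=vision.get_calibration("wrist"); im=cv2.imread("pics/placed.png")[:,:,::-1]
hsv=cv2.cvtColor(im,cv2.COLOR_RGB2HSV); H,S,V=[hsv[...,i].astype(int) for i in range(3)]
m=((H>27)&(H<45)&(V>110)).astype(np.uint8); m[:,:305]=0;m[:,338:]=0;m[:140]=0;m[240:]=0
n,l,s,ce=cv2.connectedComponentsWithStats(m); k=1+np.argmax(s[1:,4]); print(s[k],ce[k])
ys,xs=np.nonzero(l==k); P=to_plane(c,np.c_[xs,ys],0.12)[:,:2]; e=np.array([np.cos(np.radians(83)),np.sin(np.radians(83))]); nx=np.array([e[1],-e[0]])
print("across",(P@nx).mean(), "vs slot",np.array([.609,.0228])@nx,"along range",(P@e).min(),(P@e).max(),"TCP",T.current_ee_pos().round(4),T.current_ee_pos()[:2]@nx)
k=np.array([0.5375,-0.2985]); q=down(np.radians(-97.5))
gripper_to(0.080)
r.move_to([*k,0.26],q)
c,im=snap("wrist","clip2")
for t in("handles","clip"): print(t,[([round(float(v),4) for v in d["at"]],round(d["score"],2)) for d in models.mark_of(t,"wrist")])
cv2.imwrite("pics/clipz.png",cv2.resize(im[130:250,230:410],(750,500),interpolation=cv2.INTER_CUBIC)[:,:,::-1])
pp=proj(c,[[*k,.113]]); print("k at px",pp,"zoom",(pp-(230,130))*(750/180)); print(T.current_t(),T.current_joints().round(2))
```

```text
[317 165   8  46 348] [320.54022989 187.02298851]
across 0.6020696639649088 vs slot 0.6016819853199278 along range 0.08808614995624248 0.1310633034817669 TCP [0.6082 0.0228 0.2494] 0.6009201004064336
handles [([0.5363, -0.2957, 0.0997], 0.68), ([0.6117, 0.0283, 0.0067], 0.57)]
clip [([0.5366, -0.2998, -0.0008], 0.75), ([0.6119, 0.0149, 0.0133], 0.37)]
k at px [[319.89865985 196.95842889]] zoom [[374.57774937 278.99345372]]
17.9417 [-0.62  0.32  1.36  0.    1.45  1.08]
```

View pics/clipz.png

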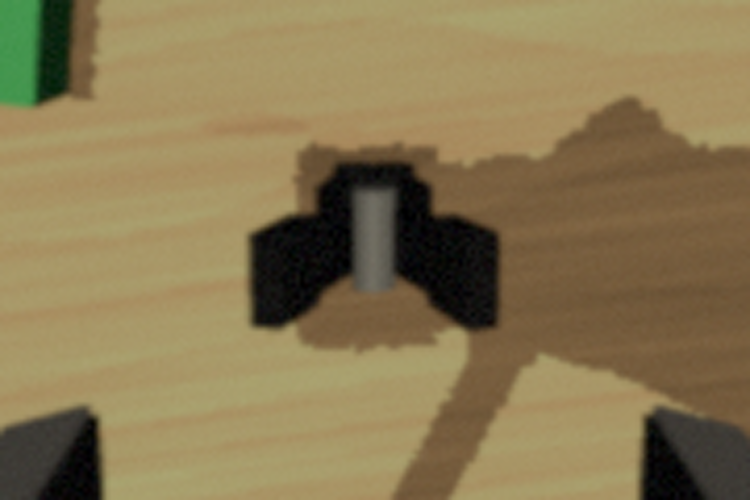

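The clip is centred at zoom (374,279), exactly on the predicted point, and its handles are square to the fingers. I'll go down and squeeze.

Run:
```python
from h import *
k=np.array([0.5375,-0.2985])
print("hit",r.move_l([*k,0.109],vel=0.12,guard=6))
gripper_to(0.046,f_grip=30); print(T.current_opening(),T.current_finger_force(),T.current_wrist_force().round(2))
r.move_l([*k,0.15],vel=0.08); print(T.current_opening(),T.current_finger_force(),T.current_wrist_force().round(2))
gripper_to(0.020,f_grip=30); print(T.current_opening(),T.current_finger_force(),T.current_wrist_force().round(2))
r.move_l([*k,0.27],vel=0.15)
ci,im=snap("scene"); cw,iw=snap("wrist")
for cam in("scene","wrist"):
  for t in("jaw_a","jaw_b","handles"): print(cam,t,[([round(float(v),4) for v in d["at"]],round(d["score"],2)) for d in models.mark_of(t,cam)])
p=proj(ci,[[*k,.22]])[0].astype(int); x,y=max(p[0]-30,0),max(p[1]-40,0)
a=cv2.resize(im[y:y+80,x:x+60],(375,500),interpolation=cv2.INTER_CUBIC); b=cv2.resize(iw[120:370,220:420],(400,500))
cv2.imwrite("pics/held.png",np.hstack([a,b])[:,:,::-1]); print(T.current_opening(),T.current_t(),(x,y))
```

```text
hit False
0.04608845622240162 11.198399341665208 [-0.21  2.57 10.57]
0.04629638055279291 8.277349756099284 [-0.27  0.13 -0.51]
0.0257079794694473 29.998791217803955 [-0.8   0.49 -0.94]
scene jaw_a [([0.5366, -0.3153, 0.1623], 0.85), ([0.5381, -0.2807, 0.1657], 0.53)]
scene jaw_b [([0.5366, -0.3153, 0.1623], 0.85), ([0.5381, -0.2807, 0.1657], 0.53)]
scene handles [([0.5373, -0.287, 0.2553], 0.62)]
wrist jaw_a [([0.5356, -0.3118, 0.1578], 0.85)]
wrist jaw_b [([0.5356, -0.3118, 0.1578], 0.85)]
wrist handles [([0.538, -0.2847, 0.2529], 0.66)]
0.026258649157820786 22.5167 (np.int64(223), np.int64(91))
```

View pics/held.png

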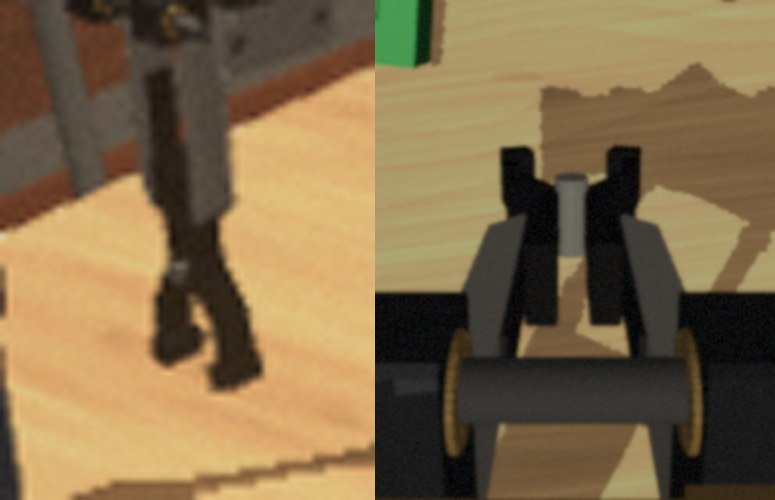

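The clip is gaping wide and symmetric, with jaw points about 107 mm below the TCP. I'll carry it over the board and check the alignment before lowering.

Run:
```python
from h import *
r.move_l([0.5375,-0.2985,0.32],vel=0.15)
r.move_to([0.609,0.0228,0.275],down(np.radians(-7)))
r.hold(0.2)
cw,iw=snap("wrist"); ci,im=snap("scene")
for cam in("scene","wrist"):
  for t in("jaw_a","board_top"): print(cam,t,[([round(float(v),4) for v in d["at"]],round(d["score"],2)) for d in models.mark_of(t,cam)])
a=cv2.resize(im[120:250,280:370],(346,500),interpolation=cv2.INTER_CUBIC); b=cv2.resize(iw[120:320,240:400],(400,500),interpolation=cv2.INTER_CUBIC)
cv2.imwrite("pics/over.png",np.hstack([a,b])[:,:,::-1]); print(T.current_opening(),T.current_t(),T.current_ee_pos().round(4))
```

```text
scene jaw_a [([0.7783, -0.1879, -0.0034], 0.71), ([0.6251, 0.0178, 0.1697], 0.6), ([0.5905, 0.0248, 0.1682], 0.52), ([0.38, 0.0679, 0.0022], 0.49)]
scene board_top [([0.4235, 0.2256, 0.1112], 0.78), ([0.6123, 0.0248, 0.1206], 0.57)]
wrist jaw_a [([0.5922, 0.0238, 0.1681], 0.91), ([0.6256, 0.0211, 0.1676], 0.58)]
wrist board_top [([0.6097, 0.0196, 0.1174], 0.91), ([0.4227, 0.2279, 0.1136], 0.77)]
0.025794270252080843 24.7583 [0.609  0.0225 0.2751]
```

View pics/over.png

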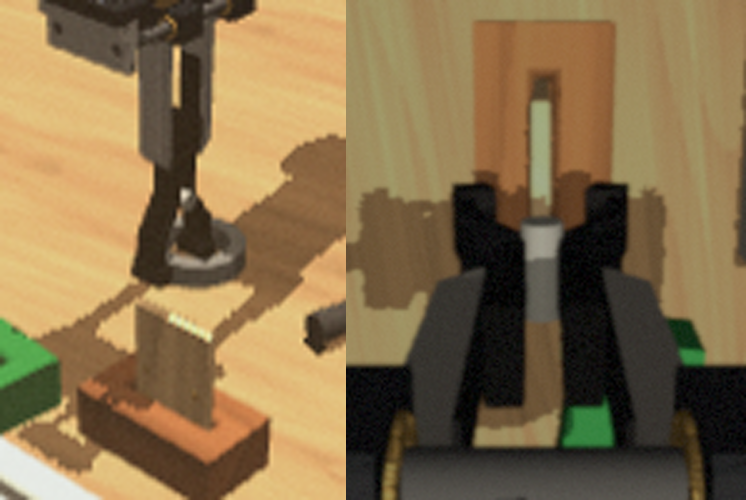

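The jaws' midpoint at (0.6085, 0.022) lies over the board's top at about (0.610, 0.022), and in the wrist view the jaws straddle the board edge. I'll lower the clip.

Run:
```python
from h import *
print("hit",r.move_l([0.6095,0.0228,0.209],vel=0.05,guard=3)); r.hold(0.5)
print(T.current_ee_pos().round(4),T.current_wrist_force().round(2),T.current_opening(),T.current_finger_force())
cw,iw=snap("wrist"); ci,im=snap("scene")
for cam in("scene","wrist"):
  for t in("jaw_a","board_top","board"): print(cam,t,[([round(float(v),4) for v in d["at"]],round(d["score"],2)) for d in models.mark_of(t,cam)])
a=cv2.resize(im[130:250,280:370],(375,500),interpolation=cv2.INTER_CUBIC); b=cv2.resize(iw[120:320,240:400],(400,500),interpolation=cv2.INTER_CUBIC)
cv2.imwrite("pics/fin.png",np.hstack([a,b])[:,:,::-1]); print(T.current_t())
```

```text
hit False
[0.6095 0.0228 0.209 ] [-0.07  0.21 -1.07] 0.026189434013419076 29.998894929885864
scene jaw_a [([0.6284, 0.0176, 0.103], 0.7), ([0.5921, 0.0268, 0.1066], 0.68)]
scene board_top [([0.6109, 0.0232, 0.122], 0.64), ([0.4211, 0.2266, 0.1088], 0.63)]
scene board [([0.4202, 0.2265, 0.0013], 0.92), ([0.6099, 0.02, 0.008], 0.71)]
wrist jaw_a [([0.5944, 0.0266, 0.1068], 0.72), ([0.6219, 0.0203, 0.1003], 0.6)]
wrist board_top [([0.6074, 0.0198, 0.1155], 0.64)]
wrist board [([0.4162, 0.2248, 0.0036], 0.84)]
27.125
```

View pics/fin.png

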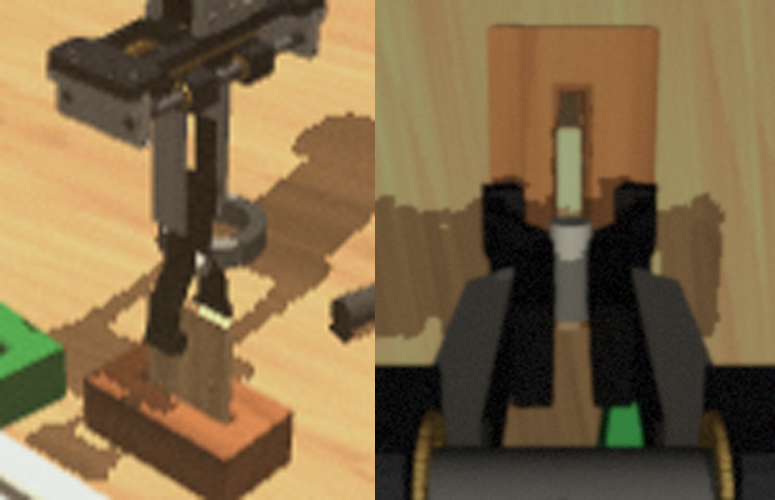

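The final view shows one jaw on each side of the board, about 17 mm off its mid plane and 16 mm below its top, with no contact force. I'll hand it in.

```bash
python3 -c "
from h import *
print(r.sign_off())"
```

```text
the job is handed in; nothing more can be done
None
```

I handed the job in at about 27 s of robot time; the hand-in gave no verdict. The board is fully down in the brown block's slot and released, and the gripper is holding the clip squeezed open over the middle of its top edge. The jaws sit about 16 mm below the edge, about 17 mm to either side of the board's mid plane, with no sign of contact.

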